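Find the tin that rattles and hold it out

TASK

Three identical sealed tins of spare parts stand on the jeweller's bench; two are packed solid, in one a part has come loose. Lift and shake the tins briskly back and forth, one at a time, to find the one that rattles, setting any tin that does not rattle back upright where it stood, and leave the jar, polishing disc and brush alone. Then hold the rattling tin out level and still over the middle of the grey hand-over tray, about a hand's breadth above it and not touching it, and finish while still holding it there: do not put it down.

Things in the scene. Friction and masses are not known exactly. Their poses are not given: they have to be found in the camera images.
- tin_a: sealed aluminium tin, 100 mm long (x), 54 wide (y), 44 high (z), dark lid seam, stands upright; origin: centre of underside. Total 0.17 to 0.54 kg, rattling or not. One of the three, in any place, holds a loose 32 mm, 134 g steel ball that rolls freely 60 mm along the tin's length, knocks at the ends and shifts the balance by up to 30 mm x 134 g either way; the other two are packed solid
- tin_b: sealed aluminium tin, 100 mm long (x), 54 wide (y), 44 high (z), dark lid seam, stands upright; origin: centre of underside. Total 0.17 to 0.54 kg, rattling or not. One of the three, in any place, holds a loose 32 mm, 134 g steel ball that rolls freely 60 mm along the tin's length, knocks at the ends and shifts the balance by up to 30 mm x 134 g either way; the other two are packed solid
- tin_c: sealed aluminium tin, 100 mm long (x), 54 wide (y), 44 high (z), dark lid seam, stands upright; origin: centre of underside. Total 0.17 to 0.54 kg, rattling or not. One of the three, in any place, holds a loose 32 mm, 134 g steel ball that rolls freely 60 mm along the tin's length, knocks at the ends and shifts the balance by up to 30 mm x 134 g either way; the other two are packed solid
- tray: shallow grey open tray fixed to the bench, 120 mm (its x) by 170 mm (its y), rim 18 mm high; origin at the centre of its underside
- tray_centre (a point): the middle of the tray, at rim height (18 mm above the bench)
- jar: amber glass jar with a steel cap, 56 mm across, 70 mm high, standing; origin at the centre of its underside; leave it alone
- buff: cork-coloured polishing disc, 90 mm across, 22 mm thick, lying flat; origin at the centre of its underside; leave it alone
- brush: hand brush lying on the bench; leave it alone
Not all that is in view belongs to the job. Leave any yellow look-alike of the tin_b alone.

How it is judged:
By the outcome, as a careful person would: the job done as asked, in the order asked, and still so for the second after the job is handed in, while the arm keeps its last pose, push and grip.
It also fails if it takes over 72 s, if anything falls off the work surface, if the arm or the gripper's body presses on something with over 40 N, if the wrist force passes 120 N, or if a joint passes its speed limit or range.

ROBOT

A 7-joint arm with a two-finger parallel gripper is mounted at the origin on the work surface. World frame = base frame: x ahead of the robot, y to its left, z up, the work surface at z = 0. Lengths are in m, angles in rad, forces in N, time in s.
With the tool pointing down it reaches from about 0.35 to 0.9 m from the base axis. Payload 7.2 kg.
Tool frame: the origin (TCP) lies at the very end of the fingers, on their centre line; the grasp point (between the pads) lies 19 mm behind it; z points along the fingers, y is the line along which they close (so a half turn about z gives the same grasp; the last joint's range is limited). The gripper opens to 88 mm and grips with 3 to 60 N. Pads are 20 mm wide; open, the fingers measure 115 mm over their backs; the gripper's body (75 mm by 178 mm) begins 61 mm behind the grasp point.
Start: joints at [1.242, 0.411, -0.013, 1.596, 0.006, 1.134, -0.082], TCP at [0.161, -0.604, 0.223] pointing down, gripper open.
Joint ranges: [-2.95, 2.95], [-0.29, 1.99], [-1.47, 1.44], [0.14, 2.54], [-1.03, 4.17], [0.13, 1.85], [-2.86, 2.86]. Speed limits (rad/s): [2.39, 2.39, 3.01, 3.01, 3.14, 3.14, 3.14].

INTERFACE

Orientations are given as a unit quaternion [x, y, z, w].
In Python, from rig import env gives the robot as it stands.
- The arm moves only by the tool move_arm, never from a script. Its argument "rows" is a list of rows, each a list of 3 entries, a list of its own where there are three numbers: the shift along the tool's x, y, z in m, then the turn, a rotation vector about the tool's x, y, z in rad, then the closure, from 0 (fully open) to 1 (shut). A call has 1 to 5 rows; each row is the pose to reach, as a shift and turn from the pose commanded when the call began, along the tool's axes at that moment; what a row does not reach only later rows make up. A row lasts 1/8 s, in which the tool goes at most 62.5 mm and 10.7 degrees, less where a joint would pass 70% of its speed; a pose out of reach is approached as far as the arm can. A call with a gripper value outside its range is refused whole. The fingers move at their own pace and stop on an object; the grip force is fixed at half the most. Time passes only in rows, so rows that repeat a pose let the fingers close. It gives the time, the measured TCP pose, the force, the opening and the grip force at its end, in the units of the state.
- env.get_obs(): the state, without advancing time (a new reading comes with each control period).
- env.camera(name): name is "side" or "top"; returns the picture (480x640x3 uint8, red, green, blue); there is no depth.
- env.camera_info(name): a dict with "intrinsics" (3x3 intrinsics, pixels), "pose" (4x4, takes a point from camera to world coordinates). Camera axes: x right, y down, z forward; pixel columns grow to the right and rows downward; lengths in m; the calibration is good to about 2 mm. A picture is of the moment at which its call begins. camera_info takes no time and is no camera call.
- env.finish_job(): hands the job in; it is judged then, once.
The state is a dict: "clock": time; "qpos": joint angles; "joint_vel": joint speeds; "joint_efforts": joint torques, N m; "tcp_pos": TCP position; "orientation": TCP orientation; "wrist_force": force on the tool from outside, world axes, zero at the start; "ft_torque": the same for the moment, N m; "grip_width": opening from 0.0 (shut) to 1.0 (fully open); "grip_force": force on a finger pad.
Only numpy, scipy, OpenCV 4.12 (cv2) and the standard library are available. Lean on these libraries where they do the work, as an engineer would, in place of code of your own. Each camera call takes 0.05 s, during which the arm holds its last target. There are 200 camera calls.

## Working session

There is one attempt and no reset: what is moved stays moved. The work goes in short steps, Python scripts to look and compute and a tool call to move; the robot and the scene stay as the last step left them, time stands still between calls to the robot, and variables do not carry over. Pictures are saved under pics/ and viewed, at most 10 in all, crops included, and the job is handed in when it is done.

Besides the shell and the picture viewer there is one more tool, called after ">>>" as name([rows], argument=value, ...), one row to a line, values as JSON. move_arm: Moves the arm, as the interface text tells. Its arguments: {"type":"object","properties":{"rows":{"type":"array","items":{"type":"array"}}},"required":["rows"]}

```bash
ls; mkdir -p pics
python3 - <<'E'
from rig import env
import cv2,numpy as np
for n in("top","side"):
    im=env.camera(n); cv2.imwrite(f"pics/{n}0.png",im[:,:,::-1]); i=env.camera_info(n); print(n,np.round(i["intrinsics"],1).tolist(),np.round(i["pose"],3).tolist())
o=env.get_obs(); print(o)
E
```

```text
pics
top [[581.1, 0.0, 325.1], [0.0, 581.1, 228.0], [0.0, 0.0, 1.0]] [[0.0, -0.998, 0.066, 0.382], [-1.0, -0.0, 0.0, 0.004], [-0.0, -0.066, -0.998, 1.38], [0.0, 0.0, 0.0, 1.0]]
side [[439.6, 0.0, 314.8], [0.0, 439.6, 238.5], [0.0, 0.0, 1.0]] [[-1.0, 0.016, 0.014, 0.44], [0.001, 0.699, -0.715, 0.84], [-0.022, -0.715, -0.699, 0.863], [0.0, 0.0, 0.0, 1.0]]
{'clock': 0.1, 'qpos': array([ 1.24182859,  0.41183855, -0.01273106,  1.59693209,  0.00560061,
        1.13430347, -0.08221217]), 'joint_vel': array([-0.00089105, -0.00079499, -0.00016187, -0.0033201 ,  0.00070632,
       -0.00041046,  0.00059773]), 'joint_efforts': array([ 4.50367254e-03, -5.89093745e+01,  6.44463804e-01, -2.91707700e+01,
       -5.37949917e-02,  1.44785625e-02,  3.65281062e-05]), 'tcp_pos': array([ 0.16099808, -0.60344578,  0.22189302]), 'orientation': array([ 9.91509874e-01,  1.30029408e-01, -1.40797582e-04, -7.09086071e-04]), 'wrist_force': array([-0.50768404, -0.40105435,  0.36356736]), 'ft_torque': array([0.00608819, 0.02665276, 0.02132323]), 'grip_force': 0.0, 'grip_width': 1.0002597143977054}
```

View pics/top0.png

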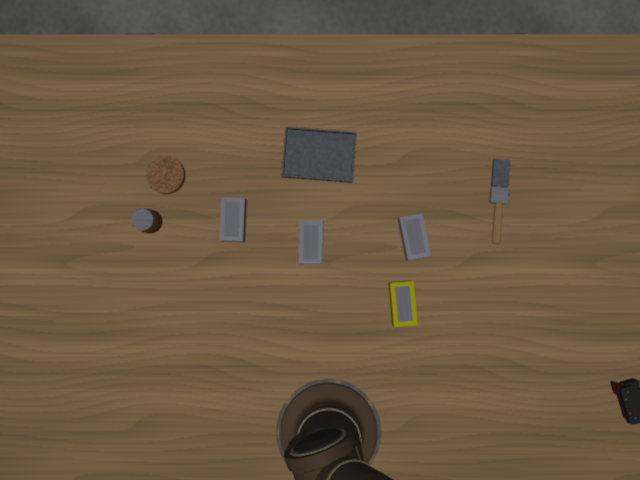

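View pics/side0.png

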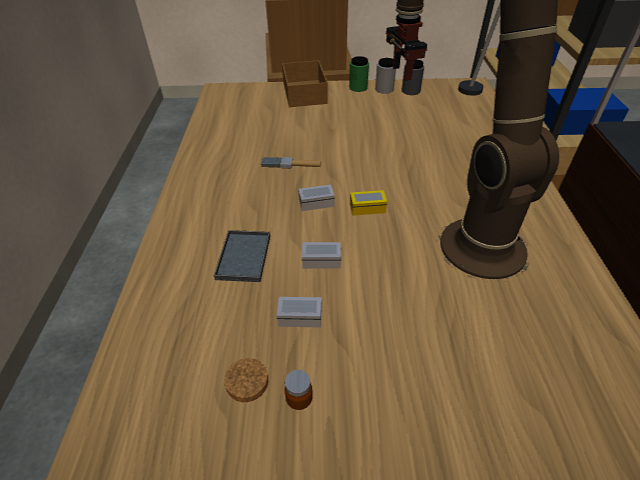

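The top view shows three silver tins at (233,219), (311,242) and (415,237), and a yellow look-alike at (403,304). It also shows the tray at (320,155), buff (165,174), jar (147,220) and brush (500,200). The side view agrees: tins at (299,310), (322,254) and (317,197), yellow at (368,202).

Candidates for the tins are those three silver ones plus the yellow one, which I exclude. Next I measure them and check a crop.

```bash
cat > h.py <<'E'
from rig import env
import cv2,numpy as np
from scipy.spatial.transform import Rotation as R
def unproj(n,uv,z):
    i=env.camera_info(n);K=np.array(i["intrinsics"]);T=np.array(i["pose"])
    d=T[:3,:3]@np.linalg.inv(K)@np.array([uv[0],uv[1],1.]);c=T[:3,3]
    return c+d*(z-c[2])/d[2]
def tins(im=None):
    im=env.camera("top") if im is None else im
    hsv=cv2.cvtColor(im,cv2.COLOR_RGB2HSV)
    m=((hsv[...,1]<70)&(hsv[...,2]>85)).astype(np.uint8)*255
    m=cv2.morphologyEx(m,cv2.MORPH_CLOSE,np.ones((5,5)))
    out=[]
    for c in cv2.findContours(m,cv2.RETR_EXTERNAL,cv2.CHAIN_APPROX_NONE)[0]:
        if cv2.contourArea(c)<250: continue
        r=cv2.minAreaRect(c); b=cv2.boxPoints(r)
        p=np.array([unproj("top",q,0.044)[:2] for q in b])
        e=[p[1]-p[0],p[2]-p[1]]; L=sorted(e,key=np.linalg.norm)
        a=np.arctan2(L[1][1],L[1][0]); a=(a+np.pi/2)%np.pi-np.pi/2
        out.append((np.round(r[0],1),p.mean(0).round(4),round(a,3),[round(np.linalg.norm(x),4) for x in L]))
    return out
def delta(x,y,z,yaw):
    "shift in tool axes and tool-z turn to bring TCP to x,y,z with tool x at world yaw, tool down"
    o=env.get_obs();r=R.from_quat(o["orientation"]);X=r.as_matrix()
    t=r.inv().apply(np.array([x,y,z])-o["tcp_pos"])
    tgt=R.from_matrix(np.array([[np.cos(yaw),np.sin(yaw),0],[np.sin(yaw),-np.cos(yaw),0],[0,0,-1]]).T)
    tgt=R.from_matrix(np.column_stack([[np.cos(yaw),np.sin(yaw),0],[np.sin(yaw),-np.cos(yaw),0],[0,0,-1]]))
    return t.round(4),(r.inv()*tgt).as_rotvec().round(4)
E
sed -i '/\.T)$/d' h.py
python3 - <<'E'
from h import *
im=cv2.imread("pics/top0.png")[:,:,::-1].copy()
for t in tins(im): print(*t)
# tray
for n,q in(("tl",(286,128)),("tr",(356,132)),("br",(352,182)),("bl",(283,178))): print(n,unproj("top",q,.018).round(3))
for q in((248,256),): print("side tray",unproj("side",q,.005).round(3))
for q in((299,308),(322,249),(317,193)): print("side",unproj("side",q,.044).round(3))
c=cv2.resize(im[110:340,120:520],None,fx=2,fy=2,interpolation=cv2.INTER_CUBIC); cv2.imwrite("pics/crop.png",c[:,:,::-1])
E
```

```text
[403.3 303.4] [ 0.2982 -0.1742] 0.086 [np.float64(0.0329), np.float64(0.0784)]
[310. 242.] [0.4386 0.0394] 0.001 [np.float64(0.0554), np.float64(0.1013)]
[413.9 236.5] [ 0.4513 -0.1998] 0.186 [np.float64(0.0599), np.float64(0.1025)]
[141.2 219.3] [0.4908 0.4289] -0.772 [np.float64(0.0479), np.float64(0.0486)]
[231.3 218.9] [0.492 0.221] -0.027 [np.float64(0.0558), np.float64(0.1029)]
[301.5  19.5] [0.9642 0.0606] -1.57 [np.float64(0.0655), np.float64(0.2152)]
[181.2  18.2] [0.9674 0.3449] 0.416 [np.float64(0.0608), np.float64(0.1047)]
[131.5  16. ] [0.9726 0.4623] -1.57 [np.float64(0.0777), np.float64(0.1397)]
tl [0.711 0.098 0.018]
tr [ 0.701 -0.069  0.018]
br [ 0.581 -0.059  0.018]
bl [0.591 0.104 0.018]
side tray [0.637 0.024 0.005]
side [0.493 0.229 0.044]
side [0.438 0.041 0.044]
side [ 0.449 -0.193  0.044]
```

View pics/crop.png

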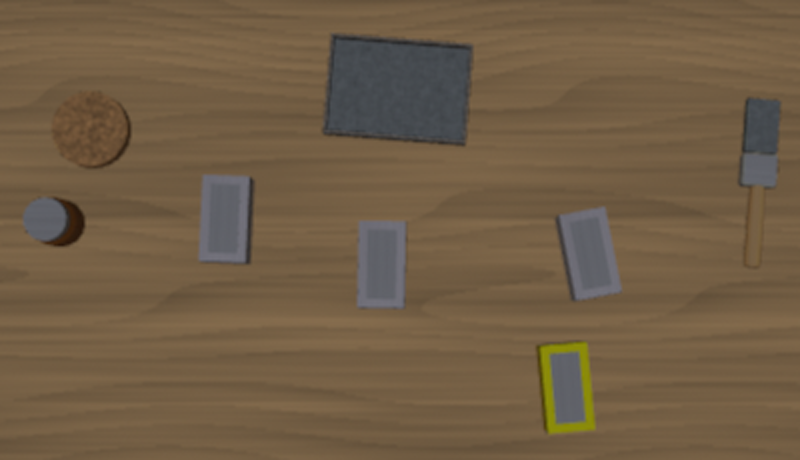

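Three identical silver tins are confirmed in the crop, at (227,219), (382,264) and (589,254); the yellow one at (567,388) is excluded. Measured lids are about 56 x 102 mm, which matches the given size. The tray centre is about (0.646, 0.018), and its sides measure 120 x 167 mm. I start with the right-hand tin.

```bash
python3 -c "
from h import *
print(delta(.4515,-.201,.13,.186))"
```

```text
(array([ 0.3845, -0.3138,  0.0923]), array([-0.0014,  0.0001,  0.0748]))
```

>>> move_arm([
  [[0.2, -0.163, 0.04], [0, 0, 0.04], 0],
  [[0.3845, -0.3138, 0.0923], [-0.0014, 0, 0.0748], 0],
  [[0.3845, -0.3138, 0.0923], [-0.0014, 0, 0.0748], 0],
  [[0.3845, -0.3138, 0.0923], [-0.0014, 0, 0.0748], 0],
  [[0.3845, -0.3138, 0.0923], [-0.0014, 0, 0.0748], 0],
])

```text
clock: 0.72
tcp_pos: [0.3419, -0.3529, 0.1659]
orientation: [0.996, 0.093, 0.0, 0.001]
wrist_force: [1.2, 0.5, 0.0]
grip_width: 0.997
grip_force: 0.0
```

```bash
python3 -c "
from h import *
print(delta(.4515,-.201,.13,.186),env.get_obs()['qpos'].round(3))"
```

```text
(array([ 0.1358, -0.1291,  0.0357]), array([ 0.0015, -0.0001, -0.0001])) [ 0.824  0.253 -0.143  1.974  0.046  0.917 -0.728]
```

>>> move_arm([
  [[0.126, -0.12, 0.033], [0, 0, 0], 0],
  [[0.126, -0.12, 0.033], [0, 0, 0], 0],
  [[0.126, -0.12, 0.033], [0, 0, 0], 0],
  [[0.126, -0.12, 0.033], [0, 0, 0], 0],
  [[0.126, -0.12, 0.033], [0, 0, 0], 0],
])

```text
clock: 1.35
tcp_pos: [0.4422, -0.2139, 0.1329]
orientation: [0.996, 0.093, -0.0, 0.001]
wrist_force: [0.1, -0.0, -0.1]
grip_width: 1.003
grip_force: 0.0
```

```bash
python3 -c "
from h import *
print(delta(.4515,-.201,.13,.186),env.get_obs()['qpos'].round(3))"
```

```text
(array([ 0.0115, -0.011 ,  0.0029]), array([0.0013, 0.0009, 0.0002])) [ 0.544  0.303 -0.231  2.002  0.094  0.846 -1.124]
```

>>> move_arm([
  [[0.0115, -0.011, 0.01], [0, 0, 0], 0],
  [[0.0115, -0.011, 0.05], [0, 0, 0], 0],
  [[0.0115, -0.011, 0.085], [0, 0, 0], 0],
  [[0.0115, -0.011, 0.11], [0, 0, 0], 0],
  [[0.0115, -0.011, 0.118], [0, 0, 0], 0],
])

```text
clock: 1.98
tcp_pos: [0.4504, -0.2021, 0.014]
orientation: [0.996, 0.092, -0.001, 0.001]
wrist_force: [1.0, 1.0, -0.0]
grip_width: 0.998
grip_force: 0.0
```

```bash
python3 -c "
from h import *
print(delta(.4515,-.201,.008,.186))
cv2.imwrite('pics/g1.png',np.hstack([env.camera('side')[120:280,220:420].repeat(2,0).repeat(2,1),env.camera('top')[160:320,320:520].repeat(2,0).repeat(2,1)])[:,:,::-1])"
```

```text
(array([ 0.0013, -0.0009,  0.006 ]), array([ 0.0008,  0.0023, -0.0026]))
```

View pics/g1.png

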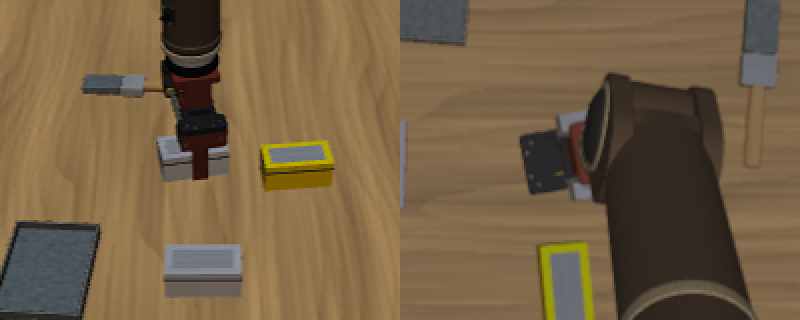

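The fingers straddle the right tin at about its middle: the finger is at (200,150) in the side crop, and the tin spans 158–230. I lower a little and close.

>>> move_arm([
  [[0, 0, 0.005], [0, 0, 0], 0],
  [[0, 0, 0.005], [0, 0, 0], 1],
  [[0, 0, 0.005], [0, 0, 0], 1],
  [[0, 0, 0.005], [0, 0, 0], 1],
  [[0, 0, 0.005], [0, 0, 0], 1],
])

```text
clock: 2.7
tcp_pos: [0.4521, -0.2004, 0.0104]
orientation: [0.996, 0.093, 0.0, 0.001]
wrist_force: [-0.5, 3.3, 1.6]
grip_width: 0.616
grip_force: 30.0
```

```bash
python3 -c "
from h import *
o=env.get_obs();print({k:np.round(o[k],4) for k in('tcp_pos','wrist_force','ft_torque','grip_width','grip_force')},R.from_quat(o['orientation']).as_matrix()[:,0])"
```

```text
{'tcp_pos': array([ 0.4521, -0.2004,  0.0104]), 'wrist_force': array([-0.5114,  3.2873,  1.617 ]), 'ft_torque': array([0.6088, 0.2961, 0.0046]), 'grip_width': np.float64(0.6162), 'grip_force': np.float64(30.0006)} [9.82692704e-01 1.85243125e-01 1.85739396e-04]
```

>>> move_arm([
  [[0, 0, -0.03], [0, 0, 0], 1],
  [[0, 0, -0.08], [0, 0, 0], 1],
  [[0, 0, -0.12], [0, 0, 0], 1],
  [[0, 0, -0.12], [0, 0, 0], 1],
  [[0, 0, -0.12], [0, 0, 0], 1],
])

```text
clock: 3.32
tcp_pos: [0.451, -0.2004, 0.129]
orientation: [0.996, 0.093, -0.001, 0.0]
wrist_force: [0.1, -1.3, -5.0]
grip_width: 0.609
grip_force: 30.0
```

```bash
cat >> h.py <<'E'
def ft():
    "wrist force and moment in tool axes"
    o=env.get_obs();r=R.from_quat(o["orientation"]).inv()
    print(round(o["clock"],2),"pos",o["tcp_pos"].round(4),"F",r.apply(o["wrist_force"]).round(2),"M",r.apply(o["ft_torque"]).round(3),"v",np.abs(o["joint_vel"]).max().round(3),"eff",o["joint_efforts"].round(2),"w",round(o["grip_width"],3))
E
python3 -c "
from h import *
ft()
for i in range(4): env.camera('top');ft()"
```

```text
3.33 pos [ 0.451  -0.2004  0.129 ] F [-0.18  1.27  5.05] M [ 0.006 -0.004 -0.046] v 0.021 eff [ 3.000e-02 -4.978e+01 -1.780e+00 -2.610e+01 -3.000e-02 -1.000e-01
  1.000e-02] w 0.609
3.38 pos [ 0.4508 -0.2003  0.1286] F [0.55 0.48 4.14] M [-0.037 -0.02  -0.025] v 0.012 eff [ 5.000e-02 -4.934e+01 -1.730e+00 -2.569e+01 -1.000e-02 -9.000e-02
 -0.000e+00] w 0.615
3.42 pos [ 0.4508 -0.2002  0.1284] F [-0.06 -0.25  3.14] M [ 0.043 -0.029  0.053] v 0.005 eff [ 5.000e-02 -4.897e+01 -1.700e+00 -2.540e+01 -1.000e-02 -7.000e-02
 -0.000e+00] w 0.614
3.48 pos [ 0.4509 -0.2002  0.1285] F [-0.12  0.03  3.72] M [-0.003  0.025 -0.014] v 0.007 eff [ 4.000e-02 -4.867e+01 -1.670e+00 -2.521e+01 -1.000e-02 -6.000e-02
 -0.000e+00] w 0.611
3.52 pos [ 0.4511 -0.2002  0.1287] F [0.54 0.52 3.17] M [ 0.056 -0.02  -0.011] v 0.008 eff [ 3.000e-02 -4.844e+01 -1.660e+00 -2.512e+01 -1.000e-02 -5.000e-02
 -0.000e+00] w 0.612
```

>>> move_arm([
  [[0.03, 0, 0], [0, 0, 0], 1],
  [[-0.03, 0, 0], [0, 0, 0], 1],
  [[0.03, 0, 0], [0, 0, 0], 1],
  [[-0.03, 0, 0], [0, 0, 0], 1],
  [[0.03, 0, 0], [0, 0, 0], 1],
])

```text
clock: 4.15
tcp_pos: [0.463, -0.1953, 0.1225]
orientation: [0.996, 0.089, -0.013, -0.003]
wrist_force: [3.1, -1.6, -2.7]
grip_width: 0.609
grip_force: 30.0
```

```bash
cat >> h.py <<'E'
def ser(n,cam='top'):
    F=[]
    for i in range(n):
        env.camera(cam);o=env.get_obs();r=R.from_quat(o["orientation"]).inv()
        F.append(np.r_[r.apply(o["wrist_force"]),r.apply(o["ft_torque"])])
    F=np.array(F);print("Fx",F[:,0].round(1),"My",F[:,4].round(3),"mean",F.mean(0).round(3),"late",F[n//2:].mean(0).round(3))
E
python3 -c "
from h import *
ft();ser(10);ft()"
```

```text
4.15 pos [ 0.463  -0.1953  0.1225] F [2.79 2.13 2.61] M [-0.266  0.317 -0.034] v 1.251 eff [ 3.300e+00 -5.884e+01 -2.660e+00 -1.475e+01 -6.400e-01 -1.000e-02
  1.990e+00] w 0.609
Fx [15.6  0.8 -0.9  0.7  0.9  0.2 -0.5 -0.6  0.7  0.6] My [ 1.626  0.116  0.007 -0.03  -0.049 -0.034 -0.042  0.035  0.026  0.033] mean [ 1.742  0.35   3.303 -0.012  0.169  0.008] late [7.500e-02 1.270e-01 3.997e+00 1.400e-02 3.000e-03 4.000e-03]
4.65 pos [ 0.4811 -0.1954  0.1302] F [0.65 0.24 4.53] M [ 0.01   0.033 -0.035] v 0.003 eff [-6.000e-02 -5.107e+01 -2.050e+00 -2.559e+01 -1.000e-02 -6.000e-02
  0.000e+00] w 0.614
```

>>> move_arm([
  [[-0.06, 0, 0], [0, 0, 0], 1],
  [[0, 0, 0], [0, 0, 0], 1],
  [[-0.06, 0, 0], [0, 0, 0], 1],
  [[0, 0, 0], [0, 0, 0], 1],
  [[-0.06, 0, 0], [0, 0, 0], 1],
])

```text
clock: 5.28
tcp_pos: [0.4307, -0.2043, 0.1288]
orientation: [0.995, 0.096, 0.003, -0.0]
wrist_force: [-1.8, -1.6, -2.9]
grip_width: 0.616
grip_force: 30.0
```

```bash
python3 -c "
from h import *
ft();ser(10);ft()"
```

```text
5.28 pos [ 0.4307 -0.2043  0.1288] F [-2.13  1.26  2.93] M [-0.072 -0.24   0.022] v 1.064 eff [-8.980e+00 -3.477e+01 -5.000e+00 -2.982e+01 -7.000e-02 -3.000e-02
 -1.970e+00] w 0.616
Fx [-13.9   0.3   0.7   0.6   0.8   0.1  -0.3   0.4  -0.1   0.2] My [-1.437  0.012  0.048  0.082  0.028  0.049 -0.    -0.012 -0.015  0.012] mean [-1.105e+00 -2.510e-01  4.082e+00  2.700e-02 -1.230e-01 -2.000e-03] late [5.900e-02 1.070e-01 4.079e+00 6.000e-03 7.000e-03 4.000e-03]
5.78 pos [ 0.4232 -0.206   0.1305] F [ 0.19 -0.15  4.07] M [0.014 0.012 0.021] v 0.005 eff [ 7.000e-02 -4.507e+01 -1.590e+00 -2.488e+01 -1.000e-02 -7.000e-02
 -0.000e+00] w 0.614
```

>>> move_arm([
  [[0, 0, 0], [0, 0.08, 0], 1],
  [[0, 0, 0], [0, 0.16, 0], 1],
  [[0, 0, 0], [0, 0.16, 0], 1],
  [[0, 0, 0], [0, 0.16, 0], 1],
  [[0, 0, 0], [0, 0.16, 0], 1],
])

```text
clock: 6.4
tcp_pos: [0.4234, -0.2059, 0.1303]
orientation: [0.992, 0.093, 0.08, -0.007]
wrist_force: [1.1, -0.2, -3.3]
grip_width: 0.61
grip_force: 30.0
```

```bash
python3 -c "
from h import *
ser(8);ft()"
```

```text
Fx [-0.  -0.1 -1.1 -0.6 -0.7 -1.7 -1.2 -0. ] My [-0.302 -0.255 -0.287 -0.317 -0.277 -0.255 -0.267 -0.303] mean [-6.640e-01 -7.400e-02  3.721e+00 -0.000e+00 -2.830e-01 -1.000e-03] late [-0.892 -0.039  3.522 -0.006 -0.276  0.008]
6.8 pos [ 0.4226 -0.2061  0.1301] F [-0.   -0.37  3.61] M [-0.014 -0.303  0.03 ] v 0.003 eff [-6.000e-02 -4.005e+01 -1.570e+00 -2.479e+01 -3.600e-01 -8.500e-01
 -1.000e-02] w 0.611
```

>>> move_arm([
  [[0, 0, 0], [0, -0.16, 0], 1],
  [[0, 0, 0], [0, -0.32, 0], 1],
  [[0, 0, 0], [0, -0.32, 0], 1],
  [[0, 0, 0], [0, -0.32, 0], 1],
  [[0, 0, 0], [0, -0.32, 0], 1],
])

```text
clock: 7.42
tcp_pos: [0.4214, -0.2067, 0.1302]
orientation: [0.993, 0.092, -0.079, 0.008]
wrist_force: [0.0, 0.2, -3.8]
grip_width: 0.614
grip_force: 30.0
```

```bash
python3 -c "
from h import *
ser(8);ft()"
```

```text
Fx [0.2 0.4 0.6 0.2 2.2 1.7 0.6 1.6] My [0.215 0.219 0.256 0.262 0.291 0.272 0.265 0.262] mean [ 9.540e-01  9.800e-02  3.616e+00 -3.000e-03  2.550e-01 -9.000e-03] late [ 1.538  0.147  3.882 -0.009  0.272 -0.019]
7.83 pos [ 0.4225 -0.2063  0.1303] F [1.61 0.28 4.24] M [-0.045  0.262 -0.008] v 0.004 eff [ 9.000e-02 -5.053e+01 -1.710e+00 -2.446e+01  2.600e-01  8.500e-01
  1.000e-02] w 0.613
```

>>> move_arm([
  [[0, 0, 0], [0, 0.08, 0], 1],
  [[0, 0, 0], [0, 0.16, 0], 1],
  [[0, 0, 0], [0, 0.16, 0], 1],
])

```text
clock: 8.2
tcp_pos: [0.4211, -0.2067, 0.1303]
orientation: [0.996, 0.092, -0.0, 0.001]
wrist_force: [0.3, 0.3, -3.4]
grip_width: 0.611
grip_force: 30.0
```

```bash
python3 -c "
from h import *
ser(8);ft()"
```

```text
Fx [ 0.1  0.  -0.1 -0.9  0.5  0.8  0.5  0.7] My [ 0.046  0.037  0.07   0.043  0.043 -0.001  0.026  0.074] mean [ 0.198  0.08   3.612 -0.004  0.042  0.006] late [6.110e-01 3.850e-01 3.409e+00 1.300e-02 3.500e-02 3.000e-03]
8.6 pos [ 0.4229 -0.2059  0.1299] F [0.72 0.59 2.67] M [ 0.005  0.074 -0.027] v 0.006 eff [ 1.000e-02 -4.510e+01 -1.670e+00 -2.489e+01 -1.000e-02 -5.000e-02
 -1.000e-02] w 0.616
```

>>> move_arm([
  [[0, 0, 0], [0, 0.16, 0], 1],
  [[0, 0, 0], [0, 0.16, 0], 1],
  [[0, 0, 0], [0, 0.16, 0], 1],
  [[0, 0, 0], [0, 0.08, 0], 1],
  [[0, 0, 0], [0, 0, 0], 1],
])

```text
clock: 9.22
tcp_pos: [0.4237, -0.2063, 0.1307]
orientation: [0.996, 0.093, -0.001, 0.002]
wrist_force: [0.5, 0.4, -4.4]
grip_width: 0.616
grip_force: 30.0
```

```bash
python3 -c "
from h import *
ser(10);ft()"
```

```text
Fx [ 4.3  0.1 -0.5 -0.4 -0.  -0.1 -0.9  0.1 -0.7 -0.3] My [ 0.363  0.037 -0.009 -0.036 -0.025 -0.066 -0.015  0.047 -0.009 -0.028] mean [0.155 0.19  3.797 0.014 0.026 0.011] late [-0.38  -0.306  3.913  0.01  -0.014  0.024]
9.72 pos [ 0.4221 -0.2064  0.1302] F [-0.27 -0.28  4.05] M [ 0.051 -0.028  0.051] v 0.004 eff [-1.200e-01 -4.483e+01 -1.710e+00 -2.482e+01 -3.000e-02 -7.000e-02
  1.000e-02] w 0.611
```

>>> move_arm([
  [[0, 0, 0], [0, -0.12, 0], 1],
  [[0, 0, 0], [0, -0.12, 0], 1],
  [[0, 0, 0], [0, -0.12, 0], 1],
  [[0, 0, 0], [0, -0.12, 0], 1],
  [[0, 0, 0], [0, -0.12, 0], 1],
])

```text
clock: 10.35
tcp_pos: [0.4221, -0.2064, 0.1303]
orientation: [0.994, 0.092, -0.059, 0.006]
wrist_force: [0.5, -0.3, -4.0]
grip_width: 0.615
grip_force: 30.0
```

>>> move_arm([
  [[0, 0, 0], [0, 0.04, 0], 1],
  [[0, 0, 0], [0, 0.08, 0], 1],
  [[0, 0, 0], [0, 0.11, 0], 1],
  [[0, 0, 0], [0, 0.11, 0], 1],
  [[0, 0, 0], [0, 0.11, 0], 1],
])

```text
clock: 10.98
tcp_pos: [0.4227, -0.2062, 0.1302]
orientation: [0.996, 0.093, -0.005, 0.001]
wrist_force: [-0.6, 0.2, -4.3]
grip_width: 0.614
grip_force: 30.0
```

```bash
cat >> h.py <<'E'
def lev(n):
    D=[]
    for i in range(n):
        env.camera('top');o=env.get_obs();r=R.from_quat(o["orientation"])
        D.append(np.r_[r.inv().apply(o["wrist_force"])[2],r.inv().apply(o["ft_torque"])[1],r.as_matrix()[2,0],o["joint_efforts"][4:6]])
    D=np.array(D);print("Fz My tilt(x up) eff4 eff5",D.mean(0).round(4),"se",(D.std(0)/n**.5).round(4));print(D[:,1].round(3),D[:,4].round(3),D[:,2].round(4))
E
python3 -c "
from h import *
lev(16)"
```

```text
Fz My tilt(x up) eff4 eff5 [ 3.935e+00 -1.200e-03 -1.000e-02  5.300e-03 -4.300e-03] se [0.1084 0.0079 0.     0.0008 0.0013]
[ 0.04   0.009 -0.009 -0.012  0.048 -0.045 -0.033  0.032 -0.041 -0.008
 -0.028  0.054 -0.041  0.018 -0.004 -0.001] [ 0.009  0.006  0.002 -0.001 -0.004 -0.005 -0.006 -0.007 -0.007 -0.007
 -0.008 -0.008 -0.008 -0.008 -0.008 -0.008] [-0.0101 -0.01   -0.0101 -0.0101 -0.0102 -0.0101 -0.0101 -0.0101 -0.01
 -0.01   -0.0101 -0.01   -0.01   -0.01   -0.01   -0.01  ]
```

>>> move_arm([
  [[0, 0, 0], [0, 0.14, 0], 1],
  [[0, 0, 0], [0, 0.14, 0], 1],
  [[0, 0, 0], [0, 0.14, 0], 1],
  [[0, 0, 0], [0, 0.14, 0], 1],
  [[0, 0, 0], [0, 0.14, 0], 1],
])

```text
clock: 12.4
tcp_pos: [0.4232, -0.2058, 0.1301]
orientation: [0.994, 0.093, 0.065, -0.005]
wrist_force: [-0.5, -0.5, -3.9]
grip_width: 0.611
grip_force: 30.0
```

>>> move_arm([
  [[0, 0, 0], [0, -0.04, 0], 1],
  [[0, 0, 0], [0, -0.08, 0], 1],
  [[0, 0, 0], [0, -0.12, 0], 1],
  [[0, 0, 0], [0, -0.12, 0], 1],
  [[0, 0, 0], [0, -0.12, 0], 1],
])

```text
clock: 13.02
tcp_pos: [0.4225, -0.206, 0.13]
orientation: [0.996, 0.093, 0.005, 0.0]
wrist_force: [0.1, 0.3, -3.8]
grip_width: 0.612
grip_force: 30.0
```

```bash
python3 -c "
from h import *
lev(16);ft()"
```

```text
Fz My tilt(x up) eff4 eff5 [ 3.8212 -0.0314  0.0102 -0.0388 -0.1241] se [0.0612 0.0062 0.     0.0012 0.0018]
[-0.025 -0.017 -0.043 -0.034 -0.058 -0.011  0.026 -0.054 -0.07  -0.061
 -0.011 -0.028 -0.006 -0.039 -0.015 -0.058] [-0.143 -0.138 -0.132 -0.128 -0.125 -0.123 -0.121 -0.121 -0.12  -0.12
 -0.119 -0.119 -0.119 -0.119 -0.119 -0.119] [0.0103 0.0102 0.0102 0.0103 0.0103 0.0102 0.0103 0.0102 0.0102 0.0101
 0.0101 0.0101 0.0101 0.0101 0.0101 0.01  ]
13.82 pos [ 0.4226 -0.2061  0.1301] F [-0.24  0.44  3.61] M [ 0.02  -0.058  0.023] v 0.002 eff [ 1.000e-02 -4.468e+01 -1.710e+00 -2.485e+01 -3.000e-02 -1.200e-01
  0.000e+00] w 0.615
```

The moment and wrist torques at ±0.01 rad, with the ball forced to either end, are fully explained by the tilt (residual step about 0.004, against 0.08 expected for a loose ball). The right tin is solid, so I set it back.

```bash
python3 -c "
from h import *
print(delta(.4521,-.2004,.0115,.186))"
```

```text
(array([ 0.0289, -0.0003,  0.1189]), array([ 0.0014, -0.01  , -0.    ]))
```

>>> move_arm([
  [[0.029, 0, 0.02], [0.001, -0.01, 0], 1],
  [[0.029, 0, 0.06], [0.001, -0.01, 0], 1],
  [[0.029, 0, 0.095], [0.001, -0.01, 0], 1],
  [[0.029, 0, 0.11], [0.001, -0.01, 0], 1],
  [[0.029, 0, 0.113], [0.001, -0.01, 0], 1],
])

```text
clock: 14.45
tcp_pos: [0.452, -0.2006, 0.017]
orientation: [0.996, 0.093, -0.0, -0.0]
wrist_force: [-0.4, -0.1, -2.7]
grip_width: 0.615
grip_force: 30.0
```

```bash
python3 -c "
from h import *
print(delta(.4521,-.2004,.0104,.186));ft()"
```

```text
(array([ 0.0001, -0.0002,  0.0066]), array([-0.0003,  0.0009,  0.0001]))
14.45 pos [ 0.452  -0.2006  0.017 ] F [-0.43  0.07  2.7 ] M [ 0.021  0.018 -0.044] v 0.041 eff [-5.000e-02 -5.292e+01 -2.260e+00 -1.806e+01  4.000e-02 -1.800e-01
 -5.000e-02] w 0.615
```

>>> move_arm([
  [[0, 0, 0.003], [0, 0, 0], 1],
  [[0, 0, 0.0055], [0, 0, 0], 1],
  [[0, 0, 0.006], [0, 0, 0], 1],
  [[0, 0, 0.006], [0, 0, 0], 1],
])

```text
clock: 14.95
tcp_pos: [0.4524, -0.2008, 0.0118]
orientation: [0.996, 0.093, 0.0, 0.0]
wrist_force: [-0.1, -0.5, -4.0]
grip_width: 0.619
grip_force: 30.0
```

>>> move_arm([
  [[0, 0, 0], [0, 0, 0], 0],
  [[0, 0, 0], [0, 0, 0], 0],
  [[0, 0, 0], [0, 0, 0], 0],
  [[0, 0, -0.05], [0, 0, 0], 0],
  [[0, 0, -0.1], [0, 0, 0], 0],
])

```text
clock: 15.58
tcp_pos: [0.4518, -0.2004, 0.1122]
orientation: [0.996, 0.093, -0.001, -0.0]
wrist_force: [0.4, 0.1, -0.2]
grip_width: 1.004
grip_force: 0.0
```

```bash
python3 -c "
from h import *
ft();print(delta(.4386,.0394,.10,0))"
```

```text
15.57 pos [ 0.4518 -0.2004  0.1122] F [ 0.43 -0.04  0.17] M [-0.014  0.033 -0.02 ] v 0.9 eff [ -1.54 -42.91  -1.97 -20.41   0.37  -1.32  -0.42] w 1.004
(array([ 0.0315, -0.2381,  0.0124]), array([-0.0006,  0.0012,  0.1863]))
```

>>> move_arm([
  [[0.006, -0.05, 0], [0, 0, 0.04], 0],
  [[0.0315, -0.238, 0], [0, 0, 0.1863], 0],
  [[0.0315, -0.238, 0], [0, 0, 0.1863], 0],
  [[0.0315, -0.238, 0], [0, 0, 0.1863], 0],
  [[0.0315, -0.238, 0], [0, 0, 0.1863], 0],
])

```text
clock: 16.2
tcp_pos: [0.4389, 0.0439, 0.1118]
orientation: [1.0, 0.004, 0.001, -0.001]
wrist_force: [-0.0, -0.3, -0.9]
grip_width: 1.0
grip_force: 0.0
```

>>> move_arm([
  [[0, 0, 0], [0, 0, 0], 0],
  [[0, 0, 0], [0, 0, 0], 0],
])

```text
clock: 16.45
tcp_pos: [0.4392, 0.0373, 0.1112]
orientation: [1.0, -0.001, -0.0, 0.0]
wrist_force: [-0.1, -0.5, 0.2]
grip_width: 1.001
grip_force: 0.0
```

```bash
python3 -c "
from h import *
ft();print(delta(.4386,.039,.010,0))
for t in tins()[:8]:
  if 'x': print(*t[:3])"
```

```text
16.45 pos [0.4392 0.0373 0.1112] F [-0.14  0.48 -0.17] M [ 0.008 -0.039 -0.012] v 0.007 eff [-6.600e-01 -4.072e+01 -2.430e+00 -2.220e+01 -1.000e-02 -8.000e-02
  1.000e-02] w 1.001
(array([-0.0006, -0.0017,  0.1012]), array([ 0.001 ,  0.0001, -0.0029]))
[403.3 303.4] [ 0.2982 -0.1742] 0.086
[414.6 236.3] [ 0.4519 -0.2013] 0.186
[141.5 219. ] [0.4914 0.4284] 0.794
[231.4 218.9] [0.4919 0.2209] -0.031
[500.  180.9] [ 0.5804 -0.4005] -0.058
[318.7 153.3] [0.6449 0.0196] 1.483
[582.5  16.5] [ 0.9717 -0.603 ] -1.57
[235.  17.] [0.9703 0.2178] -1.57
```

The right tin is back where it stood: (0.452, −0.201), yaw 0.186. I move down on the middle tin.

>>> move_arm([
  [[-0.0006, -0.0015, 0.04], [0, 0, 0], 0],
  [[-0.0006, -0.0015, 0.075], [0, 0, 0], 0],
  [[-0.0006, -0.0015, 0.093], [0, 0, 0], 0],
  [[-0.0006, -0.0015, 0.101], [0, 0, 0], 0],
  [[-0.0006, -0.0015, 0.101], [0, 0, 0], 0],
])

```text
clock: 17.12
tcp_pos: [0.4385, 0.0399, 0.0102]
orientation: [1.0, -0.001, -0.0, 0.0]
wrist_force: [0.2, 0.3, -0.2]
grip_width: 1.001
grip_force: 0.0
```

>>> move_arm([
  [[0, 0, 0], [0, 0, 0], 1],
  [[0, 0, 0], [0, 0, 0], 1],
  [[0, 0, 0], [0, 0, 0], 1],
  [[0, 0, 0], [0, 0, 0], 1],
])

```text
clock: 17.62
tcp_pos: [0.4388, 0.0406, 0.0107]
orientation: [1.0, -0.0, 0.0, 0.0]
wrist_force: [-0.6, 0.8, 3.3]
grip_width: 0.614
grip_force: 29.9
```

>>> move_arm([
  [[0, 0, -0.03], [0, 0, 0], 1],
  [[0, 0, -0.08], [0, 0, 0], 1],
  [[0, 0, -0.12], [0, 0, 0], 1],
  [[0.03, 0, -0.12], [0, 0, 0], 1],
  [[-0.03, 0, -0.12], [0, 0, 0], 1],
])

```text
clock: 18.25
tcp_pos: [0.413, 0.0416, 0.1298]
orientation: [1.0, -0.001, 0.001, -0.001]
wrist_force: [-2.6, -0.3, -1.6]
grip_width: 0.613
grip_force: 29.9
```

>>> move_arm([
  [[0.06, 0, 0], [0, 0, 0], 1],
  [[0, 0, 0], [0, 0, 0], 1],
  [[0.06, 0, 0], [0, 0, 0], 1],
  [[0, 0, 0], [0, 0, 0], 1],
  [[0.06, 0, 0], [0, 0, 0], 1],
])

```text
clock: 18.88
tcp_pos: [0.4432, 0.0361, 0.1213]
orientation: [1.0, 0.002, -0.018, 0.005]
wrist_force: [1.8, 0.7, -1.9]
grip_width: 0.611
grip_force: 29.9
```

```bash
python3 -c "
from h import *
ft();ser(6);lev(5);ft()"
```

```text
18.88 pos [0.4432 0.0361 0.1213] F [ 1.89 -0.76  1.86] M [0.084 0.268 0.02 ] v 1.516 eff [  0.69 -54.17  -3.92 -14.58  -1.01  -0.98   0.15] w 0.611
Fx [16.9  1.4  0.2  0.5 -0.2 -0.7] My [ 1.575  0.094  0.004 -0.039 -0.038 -0.035] mean [ 3.022 -0.573  1.467  0.058  0.26  -0.008] late [-0.136 -0.115  2.805  0.031 -0.037  0.009]
Fz My tilt(x up) eff4 eff5 [ 3.1116e+00 -1.5200e-02  2.0000e-04  2.0900e-02 -7.8900e-02] se [1.335e-01 9.800e-03 1.000e-04 1.100e-03 3.200e-03]
[-0.003 -0.009 -0.022  0.011 -0.053] [-0.093 -0.08  -0.075 -0.074 -0.074] [-0.0001  0.0002  0.0002  0.0003  0.0004]
19.43 pos [0.4684 0.0405 0.1305] F [-0.27  0.26  3.31] M [ 0.036 -0.053 -0.016] v 0.002 eff [-1.000e-02 -4.436e+01 -2.650e+00 -2.453e+01  2.000e-02 -7.000e-02
 -0.000e+00] w 0.614
```

>>> move_arm([
  [[0, 0, 0], [0, -0.15, 0], 1],
  [[0, 0, 0], [0, -0.15, 0], 1],
  [[0, 0, 0], [0, -0.15, 0], 1],
  [[0, 0, 0], [0, -0.15, 0], 1],
  [[0, 0, 0], [0, -0.15, 0], 1],
])

```text
clock: 20.05
tcp_pos: [0.4682, 0.0405, 0.1307]
orientation: [0.997, -0.0, -0.074, 0.0]
wrist_force: [-0.0, -0.1, -2.0]
grip_width: 0.612
grip_force: 29.9
```

>>> move_arm([
  [[0, 0, 0], [0, 0.04, 0], 1],
  [[0, 0, 0], [0, 0.08, 0], 1],
  [[0, 0, 0], [0, 0.12, 0], 1],
  [[0, 0, 0], [0, 0.14, 0], 1],
  [[0, 0, 0], [0, 0.14, 0], 1],
])

```text
clock: 20.68
tcp_pos: [0.4683, 0.0405, 0.1306]
orientation: [1.0, -0.0, -0.005, 0.0]
wrist_force: [1.1, -0.5, -1.5]
grip_width: 0.613
grip_force: 29.9
```

```bash
python3 -c "
from h import *
lev(9)"
```

```text
Fz My tilt(x up) eff4 eff5 [ 2.5579  0.0143 -0.0101  0.0056 -0.0191] se [0.1762 0.0097 0.     0.0004 0.005 ]
[ 0.001  0.064 -0.018  0.055  0.02  -0.001 -0.    -0.024  0.03 ] [-0.06  -0.018 -0.008 -0.009 -0.011 -0.014 -0.016 -0.017 -0.018] [-0.0098 -0.0099 -0.0101 -0.0101 -0.0101 -0.0102 -0.0102 -0.0102 -0.0102]
```

>>> move_arm([
  [[0, 0, 0], [0, 0.16, 0], 1],
  [[0, 0, 0], [0, 0.16, 0], 1],
  [[0, 0, 0], [0, 0.16, 0], 1],
  [[0, 0, 0], [0, 0.16, 0], 1],
  [[0, 0, 0], [0, 0.16, 0], 1],
])

```text
clock: 21.75
tcp_pos: [0.4692, 0.0406, 0.1304]
orientation: [0.997, -0.0, 0.075, 0.0]
wrist_force: [-0.0, 0.4, -2.3]
grip_width: 0.615
grip_force: 29.9
```

>>> move_arm([
  [[0, 0, 0], [0, -0.04, 0], 1],
  [[0, 0, 0], [0, -0.08, 0], 1],
  [[0, 0, 0], [0, -0.12, 0], 1],
  [[0, 0, 0], [0, -0.14, 0], 1],
  [[0, 0, 0], [0, -0.14, 0], 1],
])

```text
clock: 22.38
tcp_pos: [0.4688, 0.0406, 0.1301]
orientation: [1.0, -0.0, 0.005, 0.0]
wrist_force: [0.0, -0.4, -3.3]
grip_width: 0.609
grip_force: 29.9
```

```bash
python3 -c "
from h import *
lev(9);ft()"
```

```text
Fz My tilt(x up) eff4 eff5 [ 2.4568 -0.0212  0.0103  0.0365 -0.1311] se [0.1511 0.0104 0.     0.0007 0.0049]
[-0.042 -0.038  0.058 -0.023 -0.015 -0.015 -0.031 -0.06  -0.025] [-0.09  -0.133 -0.142 -0.142 -0.139 -0.136 -0.134 -0.133 -0.132] [0.0101 0.0102 0.0102 0.0103 0.0104 0.0104 0.0104 0.0104 0.0104]
22.82 pos [0.4685 0.0405 0.1304] F [0.73 0.35 2.41] M [ 0.059 -0.025 -0.016] v 0.003 eff [-0.000e+00 -4.404e+01 -2.600e+00 -2.452e+01  4.000e-02 -1.300e-01
 -0.000e+00] w 0.612
```

The middle tin gives the same step as the first (0.114 over ±0.01 rad), so it is solid. I set it back and test the left one.

```bash
python3 -c "
from h import *
print(delta(.4388,.0406,.0110,0))"
```

```text
(array([-3.090e-02, -1.000e-04,  1.191e-01]), array([ 0.0005, -0.0104, -0.0002]))
```

>>> move_arm([
  [[-0.031, 0, 0.02], [0.0005, -0.01, 0], 1],
  [[-0.031, 0, 0.06], [0.0005, -0.01, 0], 1],
  [[-0.031, 0, 0.095], [0.0005, -0.01, 0], 1],
  [[-0.031, 0, 0.11], [0.0005, -0.01, 0], 1],
  [[-0.031, 0, 0.115], [0.0005, -0.01, 0], 1],
])

```text
clock: 23.45
tcp_pos: [0.4386, 0.0406, 0.0147]
orientation: [1.0, 0.0, -0.0, -0.0]
wrist_force: [-0.3, -0.4, -3.3]
grip_width: 0.614
grip_force: 29.9
```

>>> move_arm([
  [[0, 0, 0.003], [0, 0, 0], 1],
  [[0, 0, 0.0042], [0, 0, 0], 1],
  [[0, 0, 0.0042], [0, 0, 0], 1],
])

```text
clock: 23.82
tcp_pos: [0.4391, 0.0405, 0.0114]
orientation: [1.0, -0.0, 0.001, -0.0]
wrist_force: [-0.6, -0.1, -2.3]
grip_width: 0.614
grip_force: 29.9
```

```bash
python3 -c "
from h import *
print(delta(.4388,.0406,.0107,0));ft()"
```

```text
(array([-0.0003, -0.0001,  0.0007]), array([-0.0001, -0.0012, -0.0005]))
23.82 pos [0.4391 0.0405 0.0114] F [-0.59  0.1   2.34] M [ 0.03   0.013 -0.038] v 0.002 eff [-4.000e-02 -4.801e+01 -2.860e+00 -1.625e+01  3.000e-02 -1.000e-01
 -1.000e-02] w 0.614
```

>>> move_arm([
  [[0, 0, 0.0007], [0, 0, 0], 0],
  [[0, 0, 0.0007], [0, 0, 0], 0],
  [[0, 0, 0.0007], [0, 0, 0], 0],
  [[0, 0, -0.05], [0, 0, 0], 0],
  [[0, 0, -0.1], [0, 0, 0], 0],
])

```text
clock: 24.45
tcp_pos: [0.4381, 0.0406, 0.1117]
orientation: [1.0, 0.0, -0.001, -0.0]
wrist_force: [0.4, 0.8, 0.6]
grip_width: 1.004
grip_force: 0.0
```

>>> move_arm([
  [[0.012, -0.04, 0], [0, 0, 0.01], 0],
  [[0.053, -0.1805, 0], [0, 0, 0.029], 0],
  [[0.053, -0.1805, 0], [0, 0, 0.029], 0],
  [[0.053, -0.1805, 0], [0, 0, 0.029], 0],
  [[0.053, -0.1805, 0], [0, 0, 0.029], 0],
])

```text
clock: 25.08
tcp_pos: [0.4914, 0.2222, 0.1105]
orientation: [1.0, -0.013, -0.0, -0.0]
wrist_force: [0.1, -0.1, -0.5]
grip_width: 1.001
grip_force: 0.0
```

```bash
python3 -c "
from h import *
ft();print(delta(.492,.221,.010,-.029))
for t in tins()[:8]: print(*t[:3])"
```

```text
25.07 pos [0.4914 0.2222 0.1105] F [0.14 0.12 0.5 ] M [ 0.015 -0.006  0.023] v 0.04 eff [-1.820e+00 -5.208e+01 -5.610e+00 -2.497e+01 -2.000e-02 -2.100e-01
 -2.900e-01] w 1.001
(array([0.0007, 0.0012, 0.1005]), array([-0.0003,  0.0005,  0.0023]))
[403.3 303.4] [ 0.2982 -0.1742] 0.086
[311. 242.] [0.4386 0.0371] 0.001
[414.6 236.3] [ 0.4519 -0.2013] 0.186
[141.5 219. ] [0.4914 0.4284] -0.772
[501. 181.] [ 0.5802 -0.4029] -0.151
[318.8 153.2] [0.6452 0.0194] 1.479
[351.5  17. ] [ 0.9703 -0.0573] -1.57
```

Middle tin back in place. Now the left tin.

>>> move_arm([
  [[0.0005, 0.001, 0.04], [0, 0, 0], 0],
  [[0.0005, 0.001, 0.075], [0, 0, 0], 0],
  [[0.0005, 0.001, 0.092], [0, 0, 0], 0],
  [[0.0005, 0.001, 0.1], [0, 0, 0], 0],
  [[0.0005, 0.001, 0.1], [0, 0, 0], 0],
])

```text
clock: 25.75
tcp_pos: [0.4924, 0.2196, 0.0112]
orientation: [1.0, -0.015, 0.0, 0.0]
wrist_force: [1.1, 1.1, -0.7]
grip_width: 1.002
grip_force: 0.0
```

>>> move_arm([
  [[0, 0, 0], [0, 0, 0], 1],
  [[0, 0, 0], [0, 0, 0], 1],
  [[0, 0, 0], [0, 0, 0], 1],
  [[0, 0, 0], [0, 0, 0], 1],
])

```text
clock: 26.25
tcp_pos: [0.4925, 0.221, 0.0113]
orientation: [1.0, -0.014, 0.001, -0.001]
wrist_force: [0.1, 2.8, 2.6]
grip_width: 0.617
grip_force: 30.0
```

>>> move_arm([
  [[0, 0, -0.03], [0, 0, 0], 1],
  [[0, 0, -0.08], [0, 0, 0], 1],
  [[0, 0, -0.12], [0, 0, 0], 1],
  [[0.03, 0, -0.12], [0, 0, 0], 1],
  [[-0.03, 0, -0.12], [0, 0, 0], 1],
])

```text
clock: 26.88
tcp_pos: [0.4666, 0.2201, 0.1297]
orientation: [1.0, -0.018, 0.001, -0.001]
wrist_force: [-2.6, 1.5, -4.9]
grip_width: 0.615
grip_force: 30.0
```

>>> move_arm([
  [[0.06, 0, 0], [0, 0, 0], 1],
  [[0, 0, 0], [0, 0, 0], 1],
  [[0.06, 0, 0], [0, 0, 0], 1],
  [[0, 0, 0], [0, 0, 0], 1],
  [[0.06, 0, 0], [0, 0, 0], 1],
])

```text
clock: 27.5
tcp_pos: [0.5011, 0.2136, 0.1215]
orientation: [1.0, -0.009, -0.015, 0.008]
wrist_force: [0.6, 0.9, -4.6]
grip_width: 0.611
grip_force: 30.0
```

```bash
python3 -c "
from h import *
ft();ser(6);lev(5);ft()"
```

```text
27.5 pos [0.5011 0.2136 0.1215] F [ 0.73 -0.94  4.61] M [ 0.093  0.048 -0.055] v 1.415 eff [  0.12 -66.5   -5.46 -17.37   0.26  -2.11  -1.26] w 0.611
Fx [16.7  1.1  0.3 -0.3  0.1  0.1] My [ 1.933  0.139 -0.018 -0.016 -0.059 -0.041] mean [ 3.005 -0.115  3.788  0.111  0.323 -0.006] late [-0.066  0.136  4.619  0.07  -0.039 -0.012]
Fz My tilt(x up) eff4 eff5 [ 4.8693e+00 -3.6200e-02 -3.0000e-04  7.6100e-02 -8.8700e-02] se [2.251e-01 1.460e-02 2.000e-04 6.200e-03 3.900e-03]
[-0.009 -0.04  -0.003 -0.034 -0.095] [-0.105 -0.089 -0.083 -0.082 -0.084] [-0.0009 -0.0005 -0.0002  0.0001  0.0002]
28.05 pos [0.5219 0.2192 0.131 ] F [-0.19 -0.51  4.77] M [ 0.004 -0.095 -0.021] v 0.003 eff [ 1.000e-02 -5.757e+01 -5.150e+00 -2.681e+01  6.000e-02 -8.000e-02
 -0.000e+00] w 0.613
```

>>> move_arm([
  [[0, 0, 0], [0, -0.15, 0], 1],
  [[0, 0, 0], [0, -0.15, 0], 1],
  [[0, 0, 0], [0, -0.15, 0], 1],
  [[0, 0, 0], [0, -0.15, 0], 1],
  [[0, 0, 0], [0, -0.15, 0], 1],
])

```text
clock: 28.68
tcp_pos: [0.5218, 0.2193, 0.1314]
orientation: [0.997, -0.014, -0.074, -0.001]
wrist_force: [0.4, 1.3, -5.4]
grip_width: 0.616
grip_force: 30.0
```

>>> move_arm([
  [[0, 0, 0], [0, 0.04, 0], 1],
  [[0, 0, 0], [0, 0.08, 0], 1],
  [[0, 0, 0], [0, 0.12, 0], 1],
  [[0, 0, 0], [0, 0.14, 0], 1],
  [[0, 0, 0], [0, 0.14, 0], 1],
])

```text
clock: 29.3
tcp_pos: [0.5218, 0.2192, 0.1312]
orientation: [1.0, -0.014, -0.005, -0.0]
wrist_force: [0.0, 0.3, -5.2]
grip_width: 0.613
grip_force: 30.0
```

```bash
python3 -c "
from h import *
lev(9)"
```

```text
Fz My tilt(x up) eff4 eff5 [ 4.6077 -0.0133 -0.0102  0.0265 -0.0399] se [0.1148 0.0124 0.     0.0018 0.0053]
[ 0.019 -0.019 -0.008  0.055 -0.055  0.012 -0.069 -0.008 -0.047] [-0.084 -0.041 -0.03  -0.029 -0.031 -0.034 -0.035 -0.037 -0.038] [-0.0099 -0.01   -0.0101 -0.0102 -0.0103 -0.0103 -0.0102 -0.0103 -0.0102]
```

>>> move_arm([
  [[0, 0, 0], [0, 0.16, 0], 1],
  [[0, 0, 0], [0, 0.16, 0], 1],
  [[0, 0, 0], [0, 0.16, 0], 1],
  [[0, 0, 0], [0, 0.16, 0], 1],
  [[0, 0, 0], [0, 0.16, 0], 1],
])

```text
clock: 30.38
tcp_pos: [0.5229, 0.219, 0.1308]
orientation: [0.997, -0.015, 0.075, 0.001]
wrist_force: [-0.1, -0.2, -4.9]
grip_width: 0.615
grip_force: 30.0
```

>>> move_arm([
  [[0, 0, 0], [0, -0.04, 0], 1],
  [[0, 0, 0], [0, -0.08, 0], 1],
  [[0, 0, 0], [0, -0.12, 0], 1],
  [[0, 0, 0], [0, -0.14, 0], 1],
  [[0, 0, 0], [0, -0.14, 0], 1],
])

```text
clock: 31.0
tcp_pos: [0.5226, 0.2189, 0.1306]
orientation: [1.0, -0.015, 0.005, -0.0]
wrist_force: [0.5, 0.5, -4.6]
grip_width: 0.61
grip_force: 30.0
```

```bash
python3 -c "
from h import *
lev(9);ft();print(delta(.646,.0185,.13,-.029),env.get_obs()['qpos'].round(2))"
```

```text
Fz My tilt(x up) eff4 eff5 [ 4.9552  0.0126  0.0104  0.0653 -0.0818] se [0.2463 0.0117 0.     0.0022 0.0049]
[ 0.006 -0.041  0.01   0.061  0.057  0.039 -0.044  0.008  0.017] [-0.041 -0.081 -0.092 -0.092 -0.089 -0.087 -0.086 -0.084 -0.084] [0.0102 0.0104 0.0104 0.0104 0.0104 0.0105 0.0105 0.0104 0.0105]
31.45 pos [0.5221 0.2192 0.131 ] F [-0.17  0.36  6.38] M [0.01  0.017 0.002] v 0.003 eff [-1.000e-02 -5.729e+01 -5.030e+00 -2.678e+01  6.000e-02 -8.000e-02
 -0.000e+00] w 0.609
(array([0.1296, 0.197 , 0.0023]), array([-0.0001, -0.0105, -0.    ])) [-0.16  0.44 -0.43  1.83  0.23  0.91 -2.29]
```

The left tin's step is 0.042, against 0.111 and 0.114 for the others. The 0.07 difference has the right size and sign for a 134 g ball shifting ±30 mm, so the left tin rattles. I carry it over the tray.

>>> move_arm([
  [[0.02, 0.03, 0], [0, -0.0105, 0], 1],
  [[0.05, 0.077, 0], [0, -0.0105, 0], 1],
  [[0.08, 0.125, 0.004], [0, -0.0105, 0], 1],
  [[0.11, 0.168, 0.009], [0, -0.0105, 0], 1],
  [[0.125, 0.19, 0.013], [0, -0.0105, 0], 1],
])

```text
clock: 32.08
tcp_pos: [0.643, 0.0213, 0.1187]
orientation: [1.0, -0.017, 0.0, 0.001]
wrist_force: [1.2, 0.1, -4.7]
grip_width: 0.614
grip_force: 30.0
```

>>> move_arm([
  [[0.0046, 0.0065, 0], [0, 0, 0], 1],
  [[0.0046, 0.0065, 0], [0, 0, 0], 1],
  [[0.0046, 0.0065, 0], [0, 0, 0], 1],
])

```text
clock: 32.45
tcp_pos: [0.6455, 0.0211, 0.1194]
orientation: [1.0, -0.013, -0.0, -0.001]
wrist_force: [0.2, 0.5, -5.1]
grip_width: 0.613
grip_force: 30.0
```

```bash
python3 -c "
from h import *
a=env.camera('side')[140:340,180:380].repeat(2,0).repeat(2,1);b=env.camera('top')[80:280,220:420].repeat(2,0).repeat(2,1)
cv2.imwrite('pics/end.png',np.hstack([a,b])[:,:,::-1]);ft();print(delta(.646,.019,.117,-.029))"
```

```text
32.55 pos [0.6457 0.0207 0.1195] F [0.07 0.16 5.71] M [ 0.022 -0.051 -0.009] v 0.007 eff [ 2.000e-01 -6.802e+01 -5.420e+00 -2.789e+01  2.000e-02 -5.000e-02
 -1.000e-02] w 0.614
(array([0.0004, 0.0017, 0.0025]), array([-0.0007,  0.0002,  0.0021]))
```

View pics/end.png

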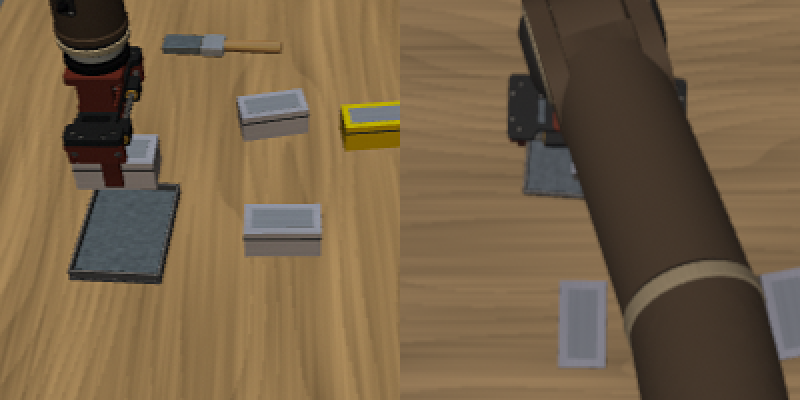

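The picture shows the tin gripped and level over the tray, at (117,165) in the left crop, with clear air below it. The other two tins stand upright at (282,230) and (272,113). I make a small correction, let it settle and hand in.

>>> move_arm([
  [[0, 0.0015, 0.002], [0, 0, 0], 1],
  [[0, 0.0015, 0.002], [0, 0, 0], 1],
  [[0, 0.0015, 0.002], [0, 0, 0], 1],
  [[0, 0.0015, 0.002], [0, 0, 0], 1],
  [[0, 0.0015, 0.002], [0, 0, 0], 1],
])

```text
clock: 33.17
tcp_pos: [0.6461, 0.0173, 0.1171]
orientation: [1.0, -0.015, -0.0, -0.0]
wrist_force: [0.7, -0.3, -5.9]
grip_width: 0.613
grip_force: 30.0
```

```bash
python3 -c "
from h import *
ft();print(env.finish_job())"
```

```text
33.17 pos [0.6461 0.0173 0.1171] F [0.67 0.32 5.91] M [ 0.06  -0.028 -0.003] v 0.001 eff [-1.000e-02 -6.830e+01 -5.500e+00 -2.783e+01  2.000e-02 -5.000e-02
 -0.000e+00] w 0.613
the job is handed in; nothing more can be done
None
```

The left-hand tin is the one that rattles; I handed the job in at 33 s with it held level and still, about 9 cm above the middle of the tray, and the other two tins back upright where they stood.

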